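Hang the wide fixture frame on the two-hook stand

ROBOT

A 6-joint arm with a two-finger parallel gripper is mounted at the origin on the work surface. World frame = base frame: x ahead of the robot, y to its left, z up, the work surface at z = 0. Lengths are in mm, angles in rad, forces in N, time in s.
With the tool pointing down it reaches from about 350 to 975 mm from the base axis. Payload 7.1 kg.
Tool frame: the origin (TCP) lies between the finger pads; the fingertips stand 19 mm ahead of it and the grasp point (between the pads) is the TCP; z points along the fingers, y is the line along which they close (so a half turn about z gives the same grasp; the last joint's range is limited). The gripper opens to 88 mm and grips with 3 to 60 N. Pads are 20 mm wide; open, the fingers measure 115 mm over their backs; the gripper's body (75 mm by 178 mm) begins 61 mm behind the grasp point.
Start: joints at [1.285, 0.423, 1.63, -0, 1.089, -0.019], TCP at [164.747, 602.879, 241.675] pointing down, gripper open.
Joint ranges: [-3, 3], [-0.9, 2.11], [0.09, 2.58], [-1.31, 4.45], [0.11, 2.69], [-2.54, 2.54]. Speed limits (rad/s): [2.39, 2.39, 3.01, 3.14, 3.14, 3.14].

INTERFACE

Orientations are given as a rotation vector (axis times angle).
In Python, from workcell import ctrl gives the robot as it stands.
- The arm moves only by the tool arm_command, never from a script. Its argument "series" is a list of rows, each an object with "linear": the shift along the tool's x, y, z in m, a list of three; "turn": the turn about the tool's z in rad. A call has 1 to 10 rows; each row shifts and turns the commanded pose from where the row before left it, along the tool's axes as they then stand; what a row does not reach is not made up. A row lasts 1/10 s, in which the tool goes at most 50 mm and 8.59 degrees, less where a joint would pass 70% of its speed; a pose out of reach is approached as far as the arm can. A call with a gripper value outside its range is refused whole. "jaw" is the opening, from -1 (shut) to 1 (fully open), set as the call begins (left out, the last holds). The fingers move at their own pace and stop on an object; the grip force is fixed at half the most. Time passes only in rows, so rows that do not move let the fingers close. It gives the time, the measured TCP pose, the force, the opening and the grip force at its end, in the units of the state.
- ctrl.get_obs(): the state, without advancing time (a new reading comes with each control period).
- ctrl.get_image(name): name is "scene" or "top"; returns a dict with "frame" (420x560x3 uint8, blue, green, red), "fx", "fy", "cx", "cy" (pixels), "rvec" (rotation vector, rad) and "tvec" (3), from world to camera coordinates, as OpenCV has them. Camera axes: x right, y down, z forward; pixel columns grow to the right and rows downward; lengths in mm; the calibration is good to about 2 mm. A picture is of the moment at which its call begins. There is no depth.
- ctrl.close_job(): hands the job in; it is judged then, once.
The state is a dict: "t": time; "qpos": joint angles; "qvel": joint speeds; "joint_torque": joint torques, N m; "ee_pos": TCP position; "orientation": TCP orientation; "ft_force": force on the tool from outside, world axes, zero at the start; "moment": the same for the moment, N m; "width": finger opening in mm; "grasp_force": force on a finger pad.
Only numpy, scipy, OpenCV 4.12 (cv2) and the standard library are available. Lean on these libraries where they do the work, as an engineer would, in place of code of your own. Each camera call takes 0.05 s, during which the arm holds its last target. There are 200 camera calls.

TASK

An aluminium collar was left over one prong of the two-hook stand: take it off and stand it upright in the grey tray. Then hang the wide fixture frame by its two ears, one on each hook behind the prongs, and let go only when both hooks carry it. Leave everything else on the bench where it is.

Things in the scene. Friction and masses are not known exactly. Their poses are not given: they have to be found in the camera images.
- hang_point (a point): Point on the fixed hook stand midway between its two hook seats: where the centre of the frame's top bar lies when hung, 154 above the bench. y runs along the line of the hooks (hook_left at +112, hook_right at -112), x from the prongs towards the posts, z up.
- stand: Fixed steel hook stand, left or right on the bench: dark foot 130 x 270 x 12; at x +18, y +-112 two round posts 16 in diameter, up to 178 above the bench, tied by a 10 thick rod at height 50. Origin at the centre of the foot's underside, axes as hang_point.
- hook_left: Steel hook: origin on its seat, at the height of the centre of a hung bar, 4 above its flat arm (14 wide along y, 6 thick). A round prong 8 in diameter at x -14 rises 20 above the arm's top; the post's near face is at x +10, so the bar drops into a gap 20 wide (x -10 to +10). The collar starts over this prong and blocks the gap.
- hook_right: The same hook at the stand's other end (y -112), free at the start.
- collar_mid (a point): Centre of the loose plain aluminium collar, a cylinder 40 in diameter and 40 tall with a 12 bore along its own z, about 120 g. It starts upright over the prong of hook_left, resting on the hook's arm, 4 clear of the post.
- tray: Fixed grey plastic tray 150 x 150 x 25 high, walls 4, floor 5 thick; origin at the centre of its underside, x and y along its walls. The brass flange lies in its -x half; the +x half is free.
- wide_frame: Wide steel frame, 0.2 to 0.45 kg; origin mid-underside, z up, y along its width, x its thickness; symmetric, may hang either way round. Top bar round, 8 in diameter, 264 long, its centre 70 above the underside; side bars 8 x 8 at y +-88, so ears of 40 stick out beyond them; bottom bar 8 x 8. Starts upright in its rest, leaning up to 0.1 rad.
- wide_frame_grip (a point): Centre of the wide frame's flat aluminium grip plate, which stands on the middle of the top bar: 10 thick (x) x 36 wide (y) x 38 high, centred 19 above the bar's centre. Axes as the frame.
- wide_rest: Fixed wooden rest of the wide frame, base 70 x 200 x 20; two pairs of cheeks at y +-66 rise 30 above the base and leave a slot 11 wide for the frame, which stands on the base. Lift it straight up. Origin at the centre of its underside.
- narrow_rest: Fixed wooden rest of the narrow frame, base 70 x 130 x 20, cheeks to 50 high; origin at the centre of its underside.
- narrow_frame_grip (a point): Centre of the grip plate of the narrow frame (bar 160 long, too short for the hooks), 84 above the bench while in its rest, top at 113. Leave alone.
- flange_mid (a point): Centre of a loose brass flange, 40 in diameter, 20 high, in the tray. Leave alone.
- jar: Loose amber glass jar 44 in diameter, 60 tall, at the back; origin under its centre. Leave alone.
- post: Loose flanged aluminium post, 52 in diameter at the foot, 85 tall, at the back; origin under its centre. Leave alone.
- block: Loose brass block 25 x 30 x 22 high on the stand's foot, below the hooks on the prong side; origin under its centre. Leave alone.
Things that resemble listed ones, but are neither listed nor needed, are in the scene too. What is shaped like the part that bears collar_mid but blue or purple is not meant.

How it is judged:
By the outcome, as a careful person would: the job done as asked, in the order asked, and still so for the second after the job is handed in, with the robot touching nothing.
It also fails if it takes over 56 s, if anything falls off the work surface, if the arm or the gripper's body presses on something with over 40 N, if the wrist force passes 120 N, or if a joint passes its speed limit or range.

## Working session

There is one attempt and no reset: what is moved stays moved. The work goes in short steps, Python scripts to look and compute and a tool call to move; the robot and the scene stay as the last step left them, time stands still between calls to the robot, and variables do not carry over. Pictures are saved under pics/ and viewed, at most 10 in all, crops included, and the job is handed in when it is done.

Besides the shell and the picture viewer there is one more tool, called after ">>>" as name(argument=value, ...), one argument or row to a line, values as JSON. arm_command: Moves the arm, as the interface text tells. Its arguments: {"type":"object","properties":{"series":{"type":"array"},"jaw":{"type":"number"}},"required":["series"]}

```bash
mkdir -p pics; cat > h.py <<'E'
import numpy as np, cv2
from workcell import ctrl
def snap(n,f):
    d=ctrl.get_image(n); im=np.array(d['frame'],dtype=np.uint8); cv2.imwrite('pics/'+f+'.png',im)
    np.save('pics/'+n+'_cal.npy',{k:d[k] for k in d if k!='frame'},allow_pickle=True); return im,d
def cal(n): return np.load('pics/'+n+'_cal.npy',allow_pickle=True).item()
def ray(d,u,v):
    R=cv2.Rodrigues(np.array(d['rvec'],float))[0]; t=np.array(d['tvec'],float).ravel()
    return -R.T@t, R.T@np.array([(u-d['cx'])/d['fx'],(v-d['cy'])/d['fy'],1])
def atz(d,u,v,z):
    o,r=ray(d,u,v); return (o+r*(z-o[2])/r[2]).round(1)
def proj(d,p):
    return cv2.projectPoints(np.array(p,float).reshape(-1,3),np.array(d['rvec'],float),np.array(d['tvec'],float),np.array([[d['fx'],0,d['cx']],[0,d['fy'],d['cy']],[0,0,1.]]),None)[0].reshape(-1,2).round(1)
def tri(d1,p1,d2,p2):
    o1,r1=ray(d1,*p1);o2,r2=ray(d2,*p2)
    s=np.linalg.lstsq(np.c_[r1,-r2],o2-o1,rcond=None)[0]
    a,b=o1+s[0]*r1,o2+s[1]*r2; return ((a+b)/2).round(1),np.linalg.norm(a-b).round(1)
E
python3 - <<'E'
from h import *
for n in('top','scene'):
    im,d=snap(n,n+'0'); print(n,d['fx'],ray(d,280,210))
    cv2.imwrite(f'pics/{n}0b.png',cv2.resize(im,(800,600),interpolation=3))
print(ctrl.get_obs())
E
```

```text
top 520.264215548184 (array([ 250.4542568 ,  -17.7991616 , 1659.12629944]), array([ 0.17969215, -0.02046596, -0.98370179]))
scene 450.7117442675669 (array([1099.28997587, -560.86637147,  969.02543236]), array([-0.4692441 ,  0.49536558, -0.73106029]))
{'t': 0.1, 'qpos': array([ 1.28499435e+00,  4.23743333e-01,  1.63060469e+00, -3.48336246e-06,
        1.08860999e+00, -1.89914027e-02]), 'qvel': array([ 7.33084319e-04, -6.34525337e-04, -1.59332171e-03,  1.32170262e-05,
       -7.67539902e-04, -5.68526746e-04]), 'joint_torque': array([ 2.21916603e-04, -5.45611739e+01, -2.74322033e+01,  6.44576107e-02,
        1.87659130e-02, -6.42534405e-05]), 'ee_pos': array([164.62165276, 602.43618504, 240.99607459]), 'orientation': array([-4.17833270e-01, -3.11347589e+00,  2.12044898e-03]), 'ft_force': array([ 0.64722929, -0.09589725,  0.07002638]), 'moment': array([ 0.03172828,  0.02007481, -0.00685258]), 'grasp_force': 0.0, 'width': 87.81481795902091}
```

View pics/top0b.png

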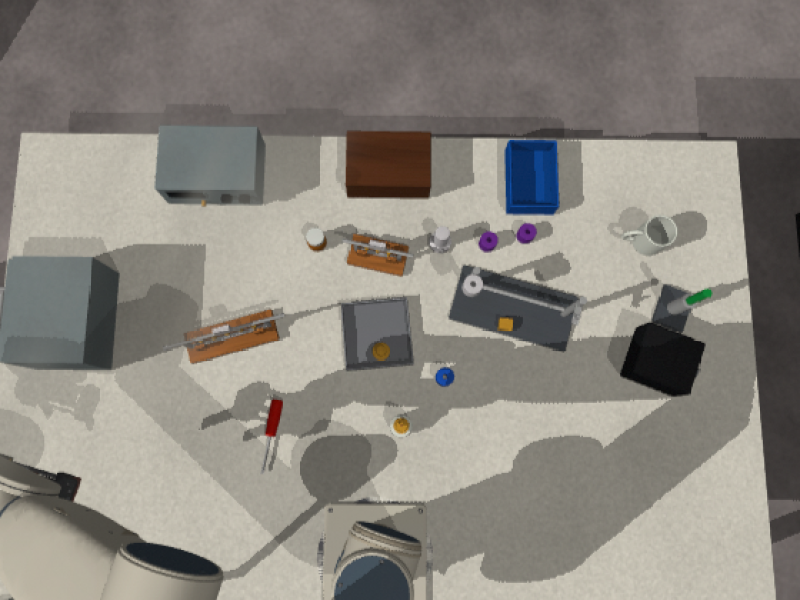

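View pics/scene0b.png

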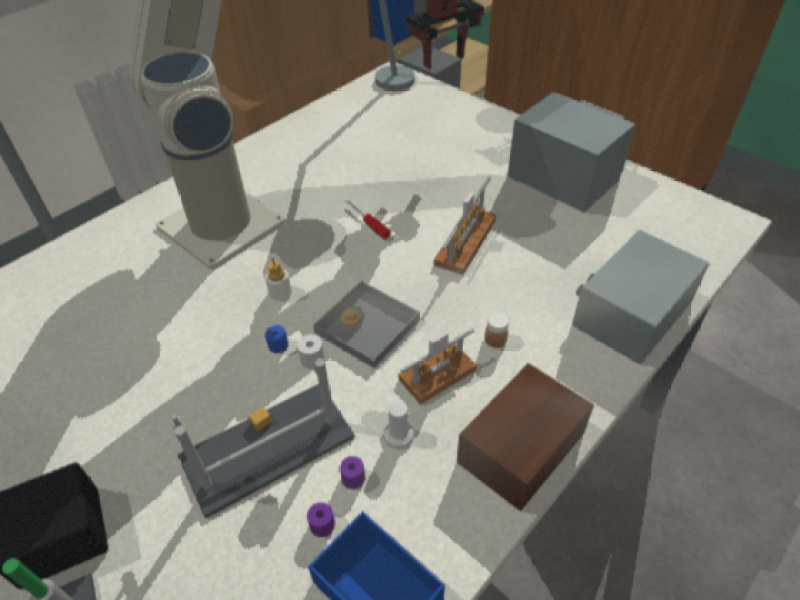

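The top view (800x600 px) shows the stand's foot at (515,307), with a bare-metal collar over its left prong at (473,285). The wide frame is in its rest at (233,335), and the tray is at (377,333) with the brass flange at (381,351).

Things that could be taken for the collar are blue at (445,376), purple at (488,241) and (527,233), the post at (440,239) and the bottle at (401,425). I choose the grey one at (473,285). For the frame, the narrow one at (378,250) is the lookalike, so I choose (233,335). Next I'll check both in a close crop.

```bash
python3 - <<'E'
from h import *
def crop(im,x,y,w,h,s): 
    return cv2.resize(im[y:y+h,x:x+w],(w*s,h*s),interpolation=cv2.INTER_CUBIC)
t=cv2.imread('pics/top0.png');s=cv2.imread('pics/scene0.png')
a=np.vstack([crop(t,308,180,100,75,8)[:300*2]]);cv2.imwrite('pics/c1.png',a)       # stand top x8
m=np.zeros((600,800,3),np.uint8)
m[:,:800]=crop(s,110,225,160,120,5);cv2.imwrite('pics/c2.png',m)
m=np.zeros((600,800,3),np.uint8)
m[:240,:800]=0
m[:300,:500]=crop(t,112,207,100,60,5); m[:480,510:800]=crop(s,297,115,58,96,5);m[310:600,:400]=crop(t,235,200,80,58,5)
cv2.imwrite('pics/c3.png',m)
E
```

```text
(no output)
```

View pics/c1.png

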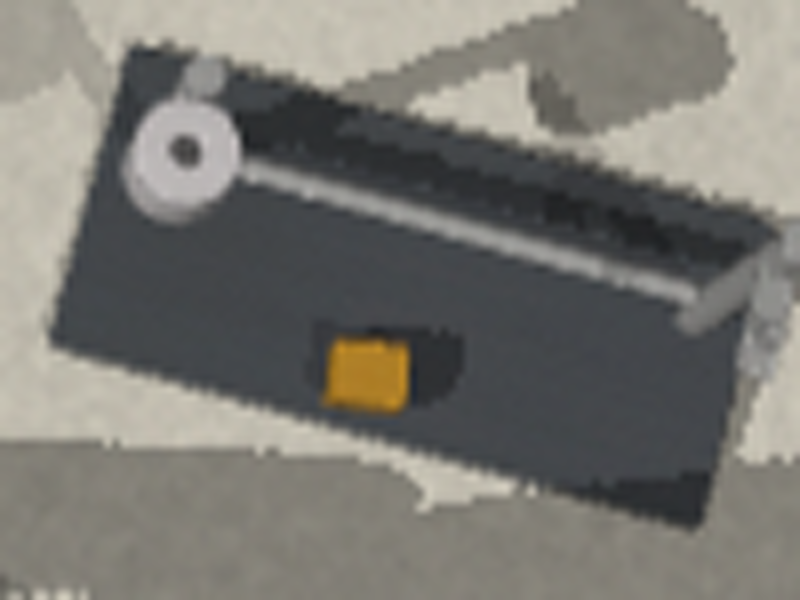

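View pics/c2.png

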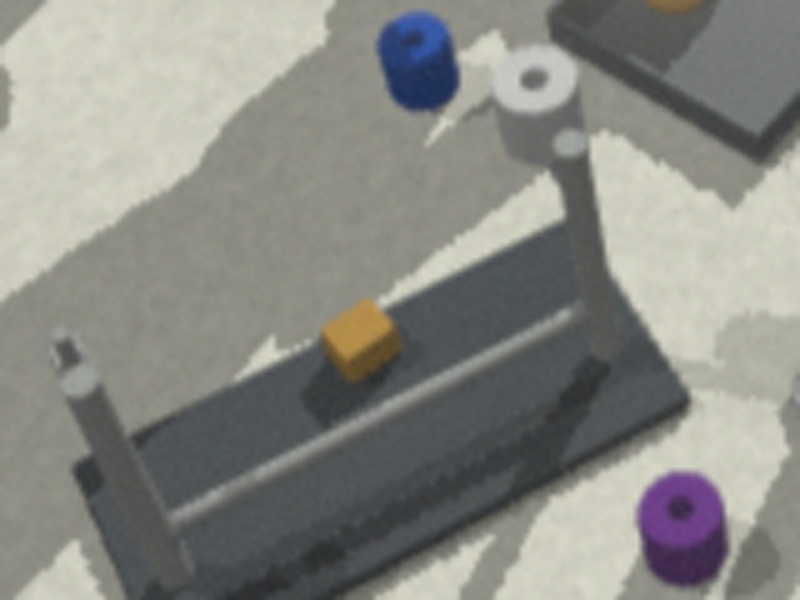

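View pics/c3.png

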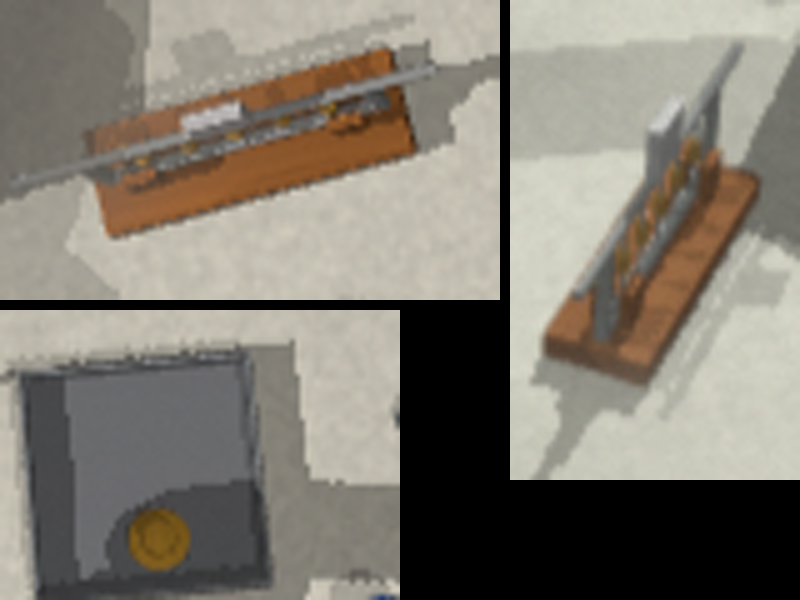

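The crops confirm the choices: bare aluminium collar on the left prong (c1 186,150), with the posts, right prong and block clearly visible. The wide frame's bar ends (c3 15,184 / 432,70) stick out past its rest, and the flange sits in the tray's lower (near) half at (160,540).

```bash
cat > m.py <<'E'
from h import *
from scipy.optimize import least_squares
T,S=cal('top'),cal('scene')
k=lambda p,x,y,s:(x+(p[0]+.5)/s-.5,y+(p[1]+.5)/s-.5)
c1=lambda *p:k(p,308,180,8); c2=lambda *p:k(p,110,225,5); c3=lambda *p:k(p,112,207,5)
c3s=lambda a,b:k((a-510,b),297,115,5); c3t=lambda a,b:k((a,b-310),235,200,5)
obs=[(T,c1(128,45),(65,135,12)),(T,c1(780,212),(65,-135,12)),(T,c1(697,528),(-65,-135,12)),(T,c1(52,345),(-65,135,12)),
(T,c1(205,77),(18,112,178)),(S,c2(570,143),(18,112,178)),(S,c2(80,380),(18,-112,178)),(S,c2(66,345),(-14,-112,170)),
(S,c2(690,403),(65,135,12)),(S,c2(535,78),(-14,112,190)),(T,c1(186,150),(-14,112,190))]
def W(q,p): c,s=np.cos(q[2]),np.sin(q[2]); return np.array([q[0]+c*p[0]-s*p[1],q[1]+s*p[0]+c*p[1],p[2]])
f=lambda q:np.ravel([proj(d,W(q,p))[0]-np.array(uv) for d,uv,p in obs])
r=least_squares(f,[600,-150,-.25],x_scale=[100,100,1],diff_step=1e-3)
print('stand',r.x.round(3)); print(r.fun.reshape(-1,2).round(1).tolist())
print('hang pt',W(r.x,(0,0,154)))
print('collar',tri(T,c1(186,150),S,c2(535,78)), W(r.x,(-14,112,190)))
l=tri(T,c3(15,184),S,c3s(583,293)); rr=tri(T,c3(432,70),S,c3s(738,48))
print('bar',l,rr)
l2=tri(T,c3(15,184),S,c3s(738,48)); r2=tri(T,c3(432,70),S,c3s(583,293)); print('or',l2,r2)
print('grip',tri(T,c3(212,118),S,c3s(667,112)))
print('grip z128',atz(T,*c3(212,118),128),atz(S,*c3s(667,112),128))
print('rest top corners',[atz(T,*c3(*p),20) for p in((85,132),(387,50),(415,155),(110,237))])
print('tray',[atz(T,*c3t(*p),25) for p in((20,372),(247,352),(270,582),(38,597))],'flange',atz(T,*c3t(160,540),25))
E
python3 m.py
```

```text
stand [ 5.40050e+02 -3.07372e+02 -2.42000e-01]
[[-0.5, -0.2], [-0.7, -0.8], [1.5, -1.5], [-0.3, 0.5], [-0.2, 0.0], [-0.3, -0.6], [0.7, 1.9], [-1.0, -0.1], [0.8, -2.5], [-0.8, -0.3], [0.2, 0.4]]
hang pt [ 540.05005158 -307.37226532  154.        ]
collar (array([ 554.8, -194.7,  189.5]), np.float64(0.5)) [ 553.27717683 -195.27836202  190.        ]
bar (array([406.6, 438.8, -94.9]), np.float64(149.3)) (array([518.9, 216.2, 248.3]), np.float64(112.5))
or (array([429.9, 448.5,  89.7]), np.float64(0.4)) (array([503.1, 200.9,  88.9]), np.float64(3.5))
grip (array([466.1, 323.7, 129.2]), np.float64(1.7))
grip z128 [465.7 323.3 128. ] [465.6 325.7 128. ]
rest top corners [array([471.2, 427.1,  20. ]), array([525.6, 238.2,  20. ]), array([458.5, 217.9,  20. ]), array([404.9, 407.3,  20. ])]
tray [array([541.2,  80.2,  25. ]), array([555.6, -64.5,  25. ]), array([408.8, -79.6,  25. ]), array([398. ,  65.9,  25. ])] flange [434.6 -10.2  25. ]
```

```bash
cat > go.py <<'E'
import sys
from h import *
def go(x,y,z,a=None):
    "world target (tool y at world angle a, mod pi) -> tool shift mm after the turn, turn rad"
    o=ctrl.get_obs(); R=cv2.Rodrigues(np.array(o['orientation']))[0]; p=np.array(o['ee_pos'])
    a0=np.arctan2(R[1,1],R[0,1]); w=0
    if a is not None: w=(a0-a+np.pi/2)%np.pi-np.pi/2
    R=R@cv2.Rodrigues(np.array([0,0,w]))[0]
    d=R.T@(np.array([x,y,z])-p)
    print('t',round(o['t'],2),'at',p.round(1),'a0',a0.round(3),'q6',o['qpos'][5].round(2),'F',np.round(o['ft_force'],1),'w',round(o['width'],1),'g',round(o['grasp_force'],1))
    print('turn',round(w,3),'shift',d.round(1),'rows',np.ceil(np.linalg.norm(d)/49),'tilt',R[:,2].round(3))
if __name__=='__main__': go(*map(float,sys.argv[1:]))
E
python3 go.py 554 -195 241 1.329
```

```text
t 0.1 at [164.6 602.4 241. ] a0 1.304 q6 -0.02 F [ 0.6 -0.1  0.1] w 87.8 g 0.0
turn -0.025 shift [-569.  -681.     0.9] rows 19.0 tilt [-0.    -0.001 -1.   ]
```

>>> arm_command(
  series=[
    {"linear": [0,0,0],"turn": -0.025},
    {"linear": [-0.03,-0.036,0],"turn": 0},
    {"linear": [-0.03,-0.036,0],"turn": 0},
    {"linear": [-0.03,-0.036,0],"turn": 0},
    {"linear": [-0.03,-0.036,0],"turn": 0},
    {"linear": [-0.03,-0.036,0],"turn": 0},
    {"linear": [-0.03,-0.036,0],"turn": 0},
    {"linear": [-0.03,-0.036,0],"turn": 0},
    {"linear": [-0.03,-0.036,0],"turn": 0},
    {"linear": [-0.03,-0.036,0],"turn": 0},
  ],
)

```text
t: 1.1
ee_pos: [349.8, 221.9, 241.9]
orientation: [0.376, 3.118, 0.001]
ft_force: [1.7, 0.4, 0.3]
width: 87.9
grasp_force: 0.0
```

>>> arm_command(
  series=[
    {"linear": [-0.03,-0.036,0],"turn": 0},
    {"linear": [-0.03,-0.036,0],"turn": 0},
    {"linear": [-0.03,-0.036,0],"turn": 0},
    {"linear": [-0.03,-0.036,0],"turn": 0},
    {"linear": [-0.03,-0.036,0],"turn": 0},
    {"linear": [-0.03,-0.036,0],"turn": 0},
    {"linear": [-0.03,-0.036,0],"turn": 0},
    {"linear": [-0.03,-0.036,0],"turn": 0},
    {"linear": [0,0,0],"turn": 0},
    {"linear": [0,0,0],"turn": 0},
  ],
)

```text
t: 2.1
ee_pos: [513.1, -114.1, 241.2]
orientation: [-0.381, -3.117, -0.001]
ft_force: [-0.5, 0.4, 0.1]
width: 88.2
grasp_force: 0.0
```

```bash
python3 go.py 554 -195 174 1.329
```

```text
t 2.1 at [ 513.1 -114.1  241.2] a0 1.327 q6 -1.57 F [-0.5  0.4  0.1] w 88.2 g 0.0
turn -0.002 shift [-59.2 -68.7  67.1] rows 3.0 tilt [-0.001  0.001 -1.   ]
```

>>> arm_command(
  series=[
    {"linear": [-0.02,-0.023,0],"turn": 0},
    {"linear": [-0.02,-0.023,0],"turn": 0},
    {"linear": [-0.019,-0.023,0],"turn": 0},
    {"linear": [0,0,0],"turn": 0},
    {"linear": [0,0,0],"turn": 0},
  ],
)

```text
t: 2.6
ee_pos: [553.5, -193.3, 241.3]
orientation: [-0.378, -3.117, -0.001]
ft_force: [-0.6, 0.6, 0.4]
width: 88.1
grasp_force: 0.0
```

```bash
python3 - <<'E'
from h import *
from go import go
go(554,-195,174,1.329)
t,_=snap('top','t1'); s,d=snap('scene','s1')
def crop(im,x,y,w,h,s): return cv2.resize(im[y:y+h,x:x+w],(w*s,h*s),interpolation=cv2.INTER_CUBIC)
u,v=proj(d,(554,-195,190))[0].astype(int);print(u,v)
m=np.hstack([crop(t,300,150,100,120,4),crop(s,u-50,v-70,100,120,4)]);cv2.imwrite('pics/c4.png',m)
E
```

```text
t 2.6 at [ 553.5 -193.3  241.3] a0 1.33 q6 -1.69 F [-0.6  0.6  0.4] w 88.1 g 0.0
turn 0.001 shift [-1.  -1.6 67.3] rows 2.0 tilt [-0.001  0.001 -1.   ]
216 240
```

View pics/c4.png

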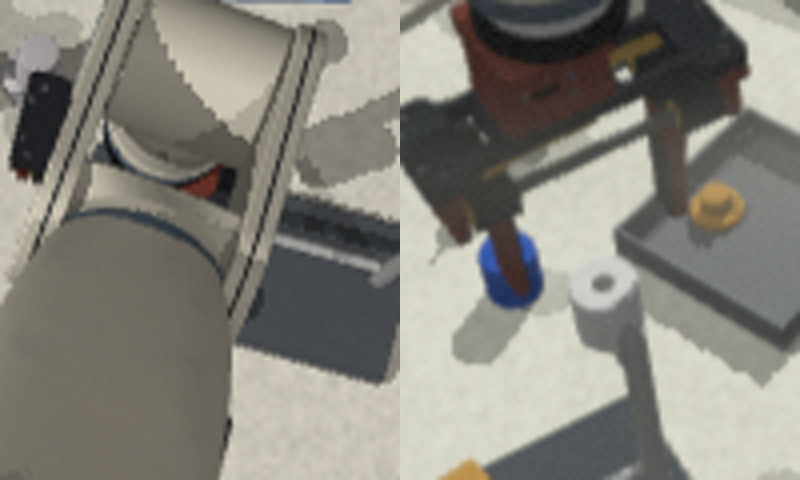

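The scene crop shows the open fingers (tips about (520,290) and (675,215)) straddling the grey collar at (603,283). The fingers line up along the hook line, so I'll descend and grip.

>>> arm_command(
  series=[
    {"linear": [-0.001,-0.001,0.03],"turn": 0},
    {"linear": [0,0,0.025],"turn": 0},
    {"linear": [0,0,0.012],"turn": 0},
    {"linear": [0,0,0],"turn": 0},
    {"linear": [0,0,0],"turn": 0},
  ],
)

```text
t: 3.2
ee_pos: [555.2, -195.3, 175.4]
orientation: [0.378, 3.118, -0.0]
ft_force: [1.2, 0.3, 0.7]
width: 87.7
grasp_force: 0.0
```

>>> arm_command(
  series=[
    {"linear": [0,0,0],"turn": 0},
    {"linear": [0,0,0],"turn": 0},
    {"linear": [0,0,0],"turn": 0},
    {"linear": [0,0,0],"turn": 0},
    {"linear": [0,0,0],"turn": 0},
    {"linear": [0,0,0],"turn": 0},
  ],
  jaw=-1,
)

```text
t: 3.8
ee_pos: [554.9, -195.8, 174.7]
orientation: [0.379, 3.119, 0.0]
ft_force: [-0.8, -0.3, 0.9]
width: 43.3
grasp_force: 0.0
```

>>> arm_command(
  series=[
    {"linear": [0,0,0],"turn": 0},
    {"linear": [0,0,0],"turn": 0},
    {"linear": [0,0,0],"turn": 0},
  ],
)

```text
t: 4.1
ee_pos: [554.9, -195.7, 174.7]
orientation: [0.379, 3.119, 0.0]
ft_force: [0.1, 1.0, 0.7]
width: 39.0
grasp_force: 30.0
```

>>> arm_command(
  series=[
    {"linear": [0,0,-0.01],"turn": 0},
    {"linear": [0,0,-0.02],"turn": 0},
    {"linear": [0,0,-0.03],"turn": 0},
    {"linear": [0,0,-0.02],"turn": 0},
    {"linear": [0,0,0],"turn": 0},
    {"linear": [0,0,0],"turn": 0},
  ],
)

```text
t: 4.7
ee_pos: [554.7, -195.8, 254.6]
orientation: [0.379, 3.118, -0.0]
ft_force: [0.1, 0.3, -2.1]
width: 39.1
grasp_force: 30.0
```

```bash
python3 go.py 511 4 250 1.671
```

```text
t 4.7 at [ 554.7 -195.8  254.6] a0 1.329 q6 -1.69 F [ 0.1  0.3 -2.1] w 39.1 g 30.0
turn -0.342 shift [ 23.4 203.1   4.6] rows 5.0 tilt [ 0. -0. -1.]
```

>>> arm_command(
  series=[
    {"linear": [0,0,0],"turn": -0.114},
    {"linear": [0,0,0],"turn": -0.114},
    {"linear": [0,0,0],"turn": -0.114},
    {"linear": [0.0039,0.034,0],"turn": 0},
    {"linear": [0.0039,0.034,0],"turn": 0},
    {"linear": [0.0039,0.034,0],"turn": 0},
    {"linear": [0.0039,0.034,0],"turn": 0},
    {"linear": [0.0039,0.034,0],"turn": 0},
    {"linear": [0.0039,0.034,0],"turn": 0},
    {"linear": [0,0,0],"turn": 0},
  ],
)

```text
t: 5.7
ee_pos: [509.1, 7.7, 253.0]
orientation: [0.162, -3.134, -0.002]
ft_force: [0.4, 0.4, -1.3]
width: 38.7
grasp_force: 30.0
```

```bash
python3 go.py 511 4 32 1.671
```

```text
t 5.7 at [509.1   7.7 253. ] a0 1.674 q6 -1.68 F [ 0.4  0.4 -1.3] w 38.7 g 30.0
turn 0.003 shift [ -2.3  -4.1 221. ] rows 5.0 tilt [-0.004  0.001 -1.   ]
```

>>> arm_command(
  series=[
    {"linear": [-0.001,0,0.04],"turn": 0},
    {"linear": [-0.001,0,0.04],"turn": 0},
    {"linear": [0,0,0.04],"turn": 0},
    {"linear": [0,0,0.04],"turn": 0},
    {"linear": [0,0,0.035],"turn": 0},
    {"linear": [0,0,0.02],"turn": 0},
    {"linear": [0,0,0],"turn": 0},
    {"linear": [0,0,0],"turn": 0},
  ],
)

```text
t: 6.5
ee_pos: [512.7, 4.5, 39.1]
orientation: [0.157, -3.136, 0.0]
ft_force: [1.7, -0.3, -0.9]
width: 39.0
grasp_force: 30.0
```

>>> arm_command(
  series=[
    {"linear": [0,0,0.004],"turn": 0},
    {"linear": [0,0,0.003],"turn": 0},
    {"linear": [0,0,0.002],"turn": 0},
    {"linear": [0,0,0],"turn": 0},
    {"linear": [0,0,0],"turn": 0},
  ],
)

```text
t: 7.0
ee_pos: [513.3, 5.1, 31.0]
orientation: [-0.157, 3.137, -0.0]
ft_force: [0.0, 0.6, -0.7]
width: 39.2
grasp_force: 30.0
```

>>> arm_command(
  series=[
    {"linear": [0,0,0.001],"turn": 0},
    {"linear": [0,0,0.0005],"turn": 0},
    {"linear": [0,0,0],"turn": 0},
    {"linear": [0,0,0],"turn": 0},
  ],
)

```text
t: 7.4
ee_pos: [513.1, 5.1, 29.2]
orientation: [0.157, -3.138, 0.0]
ft_force: [0.3, 0.6, -2.1]
width: 39.2
grasp_force: 30.0
```

>>> arm_command(
  series=[
    {"linear": [0,0,0.0007],"turn": 0},
    {"linear": [0,0,0.0005],"turn": 0},
    {"linear": [0,0,0],"turn": 0},
  ],
)

```text
t: 7.7
ee_pos: [513.3, 5.1, 28.7]
orientation: [-0.157, 3.137, -0.0]
ft_force: [-2.7, 1.0, 9.9]
width: 39.0
grasp_force: 30.0
```

Contact with about 10 N, so the collar is seated. Opening to about 62 mm and lifting off.

>>> arm_command(
  series=[
    {"linear": [0,0,0],"turn": 0},
    {"linear": [0,0,0],"turn": 0},
    {"linear": [0,0,0],"turn": 0},
    {"linear": [0,0,0],"turn": 0},
  ],
  jaw=0.5,
)

```text
t: 8.1
ee_pos: [513.1, 5.1, 27.9]
orientation: [0.157, -3.138, -0.0]
ft_force: [0.2, 0.0, 0.2]
width: 65.1
grasp_force: 0.0
```

>>> arm_command(
  series=[
    {"linear": [0,0,-0.02],"turn": 0},
    {"linear": [0,0,-0.04],"turn": 0},
    {"linear": [0,0,-0.045],"turn": 0},
    {"linear": [0,0,-0.045],"turn": 0},
    {"linear": [0,0,-0.045],"turn": 0},
    {"linear": [0,0,0],"turn": 0},
    {"linear": [0,0,0],"turn": 0},
  ],
)

```text
t: 8.8
ee_pos: [513.6, 5.1, 223.8]
orientation: [-0.157, 3.135, -0.0]
ft_force: [0.2, -1.0, -0.4]
width: 66.0
grasp_force: 0.0
```

```bash
python3 go.py 466.5 324.5 225 0.285
```

```text
t 8.8 at [513.6   5.1 223.8] a0 1.671 q6 -1.68 F [ 0.2 -1.  -0.4] w 66.0 g 0.0
turn 1.386 shift [319.8  44.6  -1.3] rows 7.0 tilt [ 0.002 -0.    -1.   ]
```

>>> arm_command(
  series=[
    {"linear": [0,0,0],"turn": 0.139},
    {"linear": [0,0,0],"turn": 0.139},
    {"linear": [0,0,0],"turn": 0.139},
    {"linear": [0,0,0],"turn": 0.139},
    {"linear": [0,0,0],"turn": 0.139},
    {"linear": [0,0,0],"turn": 0.139},
    {"linear": [0,0,0],"turn": 0.139},
    {"linear": [0,0,0],"turn": 0.139},
    {"linear": [0,0,0],"turn": 0.139},
    {"linear": [0,0,0],"turn": 0.135},
  ],
)

```text
t: 9.8
ee_pos: [511.8, 5.1, 220.6]
orientation: [-1.889, -2.506, 0.004]
ft_force: [-1.1, -0.6, -0.3]
width: 66.2
grasp_force: 0.0
```

>>> arm_command(
  series=[
    {"linear": [0.04,0.0055,0],"turn": 0},
    {"linear": [0.04,0.0055,0],"turn": 0},
    {"linear": [0.04,0.0055,0],"turn": 0},
    {"linear": [0.04,0.0055,0],"turn": 0},
    {"linear": [0.04,0.0055,0],"turn": 0},
    {"linear": [0.04,0.0055,0],"turn": 0},
    {"linear": [0.04,0.0055,0],"turn": 0},
    {"linear": [0.04,0.0055,0],"turn": 0},
    {"linear": [0,0,0],"turn": 0},
    {"linear": [0,0,0],"turn": 0},
  ],
)

```text
t: 10.8
ee_pos: [464.1, 324.4, 220.7]
orientation: [-1.88, -2.516, 0.006]
ft_force: [0.9, 0.5, -0.7]
width: 65.9
grasp_force: 0.0
```

```bash
python3 - <<'E'
from h import *
from go import go
go(466.2,324,160,.285)
t,T=snap('top','t2'); s,d=snap('scene','s2')
def crop(im,x,y,w,h,s): return cv2.resize(im[y:y+h,x:x+w],(w*s,h*s),interpolation=cv2.INTER_CUBIC)
u,v=proj(d,(466,324,110))[0].astype(int);a,b=proj(d,(513,5,45))[0].astype(int);print(u,v,a,b)
m=np.hstack([crop(s,u-50,v-70,100,120,5),crop(s,a-30,b-60,60,120,5)]);cv2.imwrite('pics/c5.png',m)
E
```

```text
t 10.8 at [464.1 324.4 220.7] a0 0.287 q6 0.3 F [ 0.9  0.5 -0.7] w 65.9 g 0.0
turn 0.002 shift [-0.9  2.1 60.7] rows 2.0 tilt [-0.003 -0.002 -1.   ]
327 142 267 223
```

View pics/c5.png

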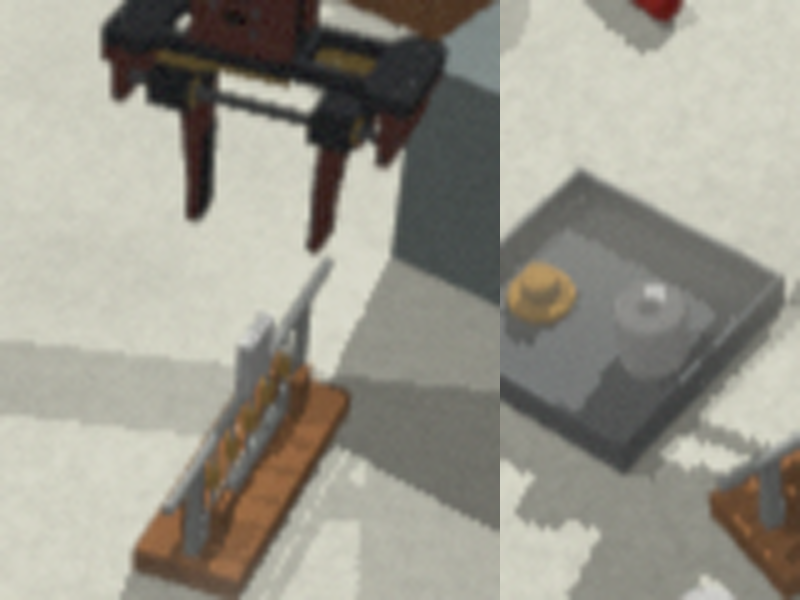

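The collar stands upright in the tray at (648,330), clear of the flange at (542,290). The open fingers (tips (198,215) and (318,250)) sit squarely across the grip plate at (260,345), so I'll descend onto it.

>>> arm_command(
  series=[
    {"linear": [0,0.002,0.03],"turn": 0},
    {"linear": [0,0,0.03],"turn": 0},
    {"linear": [0,0,0.025],"turn": 0},
    {"linear": [0,0,0.016],"turn": 0},
    {"linear": [0,0,0],"turn": 0},
    {"linear": [0,0,0],"turn": 0},
  ],
)

```text
t: 11.5
ee_pos: [467.6, 324.0, 122.0]
orientation: [-1.885, -2.513, 0.001]
ft_force: [-0.9, 0.5, -0.8]
width: 65.7
grasp_force: 0.0
```

>>> arm_command(
  series=[
    {"linear": [0,0,0],"turn": 0},
    {"linear": [0,0,0],"turn": 0},
    {"linear": [0,0,0],"turn": 0},
    {"linear": [0,0,0],"turn": 0},
    {"linear": [0,0,0],"turn": 0},
    {"linear": [0,0,0],"turn": 0},
    {"linear": [0,0,0],"turn": 0},
    {"linear": [0,0,0],"turn": 0},
    {"linear": [0,0,0],"turn": 0},
    {"linear": [0,0,0],"turn": 0},
  ],
  jaw=-1,
)

```text
t: 12.5
ee_pos: [467.2, 325.1, 122.0]
orientation: [-1.883, -2.514, 0.0]
ft_force: [-1.3, -1.4, 0.9]
width: 10.0
grasp_force: 30.0
```

>>> arm_command(
  series=[
    {"linear": [0,0,-0.005],"turn": 0},
    {"linear": [0,0,-0.01],"turn": 0},
    {"linear": [0,0,-0.02],"turn": 0},
    {"linear": [0,0,-0.03],"turn": 0},
    {"linear": [0,0,-0.03],"turn": 0},
    {"linear": [0,0,-0.025],"turn": 0},
    {"linear": [0,0,0],"turn": 0},
    {"linear": [0,0,0],"turn": 0},
  ],
)

```text
t: 13.3
ee_pos: [467.2, 324.9, 242.0]
orientation: [1.883, 2.514, 0.001]
ft_force: [0.2, -0.7, -3.0]
width: 9.9
grasp_force: 30.0
```

```bash
python3 go.py 540 -307.4 242 -0.242
```

```text
t 13.3 at [467.2 324.9 242. ] a0 0.285 q6 0.3 F [ 0.2 -0.7 -3. ] w 9.9 g 30.0
turn 0.527 shift [-5.965e+02  2.222e+02 -1.000e-01] rows 13.0 tilt [ 0.001  0.    -1.   ]
```

>>> arm_command(
  series=[
    {"linear": [0,0,-0.03],"turn": 0},
    {"linear": [0,0,-0.03],"turn": 0},
    {"linear": [0,0,0],"turn": 0.105},
    {"linear": [0,0,0],"turn": 0.105},
    {"linear": [0,0,0],"turn": 0.105},
    {"linear": [0,0,0],"turn": 0.105},
    {"linear": [0,0,0],"turn": 0.107},
    {"linear": [-0.02,0.0074,0],"turn": 0},
    {"linear": [-0.034,0.0127,0],"turn": 0},
    {"linear": [-0.034,0.0127,0],"turn": 0},
  ],
)

```text
t: 14.3
ee_pos: [477.0, 230.7, 299.6]
orientation: [-2.471, -1.938, 0.006]
ft_force: [0.8, -0.4, -3.2]
width: 9.8
grasp_force: 30.0
```

>>> arm_command(
  series=[
    {"linear": [-0.034,0.0127,0],"turn": 0},
    {"linear": [-0.034,0.0127,0],"turn": 0},
    {"linear": [-0.034,0.0127,0],"turn": 0},
    {"linear": [-0.034,0.0127,0],"turn": 0},
    {"linear": [-0.034,0.0127,0],"turn": 0},
    {"linear": [-0.034,0.0127,0],"turn": 0},
    {"linear": [-0.034,0.0127,0],"turn": 0},
    {"linear": [-0.034,0.0127,0],"turn": 0},
    {"linear": [-0.034,0.0127,0],"turn": 0},
    {"linear": [-0.034,0.0127,0],"turn": 0},
  ],
)

```text
t: 15.3
ee_pos: [518.8, -130.0, 299.8]
orientation: [-2.471, -1.935, 0.003]
ft_force: [0.7, 0.4, -3.7]
width: 9.8
grasp_force: 30.0
```

>>> arm_command(
  series=[
    {"linear": [-0.034,0.0127,0],"turn": 0},
    {"linear": [-0.034,0.0127,0],"turn": 0},
    {"linear": [-0.034,0.0127,0],"turn": 0},
    {"linear": [-0.02,0.007,0],"turn": 0},
    {"linear": [0,0,0],"turn": 0},
    {"linear": [0,0,0],"turn": 0},
  ],
)

```text
t: 15.9
ee_pos: [533.5, -257.6, 299.9]
orientation: [-2.472, -1.933, 0.002]
ft_force: [0.7, -1.0, -3.6]
width: 10.1
grasp_force: 30.0
```

```bash
python3 go.py 540 -307.4 301 -0.242
```

```text
t 15.9 at [ 533.5 -257.6  299.9] a0 -0.243 q6 -0.23 F [ 0.7 -1.  -3.6] w 10.1 g 30.0
turn -0.001 shift [-46.8  18.3  -1.2] rows 2.0 tilt [-0.003  0.002 -1.   ]
```

>>> arm_command(
  series=[
    {"linear": [-0.024,0.009,0],"turn": 0},
    {"linear": [-0.023,0.009,0],"turn": 0},
    {"linear": [0,0,0],"turn": 0},
    {"linear": [0,0,0.03],"turn": 0},
    {"linear": [0,0,0.03],"turn": 0},
    {"linear": [0,0,0],"turn": 0},
    {"linear": [0,0,0],"turn": 0},
    {"linear": [0,0,0],"turn": 0},
  ],
)

```text
t: 16.7
ee_pos: [541.6, -307.7, 243.6]
orientation: [2.471, 1.937, 0.001]
ft_force: [0.6, 0.4, -2.6]
width: 9.8
grasp_force: 30.0
```

```bash
python3 - <<'E'
from h import *
from go import go
go(540,-307.4,188,-.242)
t,T=snap('top','t3'); s,d=snap('scene','s3')
crop=lambda im,x,y,w,h,s: cv2.resize(im[y:y+h,x:x+w],(w*s,h*s),interpolation=cv2.INTER_CUBIC)
m=np.hstack([crop(s,105,205,160,150,4)[:,:]]); n=crop(t,300,130,40,150,4)
cv2.imwrite('pics/c6.png',np.hstack([m,n]))
E
```

```text
t 16.7 at [ 541.6 -307.7  243.6] a0 -0.241 q6 -0.29 F [ 0.6  0.4 -2.6] w 9.8 g 30.0
turn 0.001 shift [-0.1 -1.7 55.6] rows 2.0 tilt [ 0.002 -0.001 -1.   ]
```

View pics/c6.png

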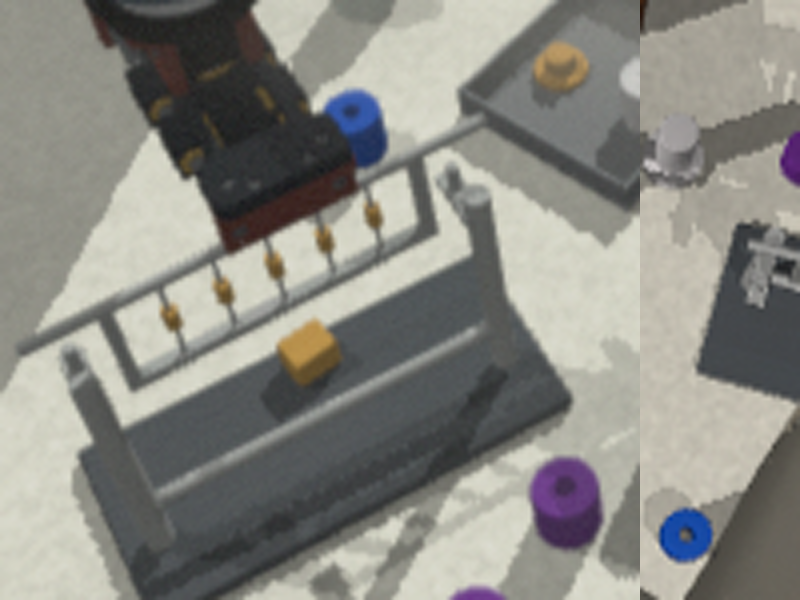

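The view shows the frame level above the stand, with bar ends at (484,120) and (22,348). The prongs are at (450,172) and (70,355), the post tops at (474,196) and (82,372). I'll enlarge both ends for a relative measurement.

```bash
python3 - <<'E'
from h import *
s=cv2.imread('pics/s3.png')
crop=lambda im,x,y,w,h,s: cv2.resize(im[y:y+h,x:x+w],(w*s,h*s),interpolation=cv2.INTER_CUBIC)
cv2.imwrite('pics/c7.png',np.hstack([crop(s,105,275,40,40,10),crop(s,195,225,40,40,10)]))
E
```

```text
(no output)
```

View pics/c7.png

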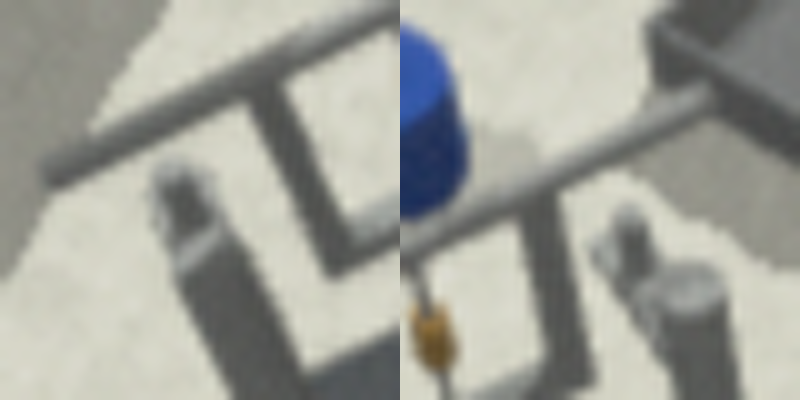

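```bash
cat > m2.py <<'E'
from h import *
from m import W,least_squares,c2
S=cal('scene')
obs=[((18,112,178),(223.6,253.2)),((18,-112,178),(125.6,300.6)),((-14,112,170),(217.6,246.2)),((-14,-112,170),(122.9,292.6))]
r=least_squares(lambda q:np.ravel([proj(S,W(q,p))[0]-uv for p,uv in obs]),[540,-307,-.24],x_scale=[100,100,1],diff_step=1e-3)
print('scene-only stand',r.x.round(3),r.fun.round(1))
z=211.6
for q in (r.x,[540,-307.4,-.242]):
  for uv in((109.6,291.4),(225.4,234.1)):
    p=atz(S,*uv,z); d=p[:2]-q[:2]; c,s=np.cos(q[2]),np.sin(q[2]); print(p,'in stand',(c*d[0]+s*d[1]).round(1),(-s*d[0]+c*d[1]).round(1))
E
python3 m2.py | tail -5
```

```text
scene-only stand [ 5.39766e+02 -3.06436e+02 -2.42000e-01] [ 0.  -0.9  1.   1.5 -0.5 -1.  -0.8  0.5]
[ 508.6 -433.9  211.6] in stand 0.2 -131.2
[ 572.  -180.4  211.6] in stand 1.1 130.1
[ 508.6 -433.9  211.6] in stand -0.2 -130.3
[ 572.  -180.4  211.6] in stand 0.6 131.0
```

The bar is centred in the gap to within about 1 mm (clearance 6), so I can lower it.

>>> arm_command(
  series=[
    {"linear": [0,0,0.015],"turn": 0},
    {"linear": [0,0,0.015],"turn": 0},
    {"linear": [0,0,0.01],"turn": 0},
    {"linear": [0,0,0.008],"turn": 0},
    {"linear": [0,0,0.003],"turn": 0},
    {"linear": [0,0,0],"turn": 0},
    {"linear": [0,0,0],"turn": 0},
  ],
)

```text
t: 17.5
ee_pos: [540.9, -308.1, 191.2]
orientation: [2.473, 1.937, 0.0]
ft_force: [-0.1, -0.2, -2.7]
width: 10.1
grasp_force: 30.0
```

>>> arm_command(
  series=[
    {"linear": [0,0,0.002],"turn": 0},
    {"linear": [0,0,0.001],"turn": 0},
    {"linear": [0,0,0.001],"turn": 0},
    {"linear": [0,0,0],"turn": 0},
    {"linear": [0,0,0],"turn": 0},
  ],
)

```text
t: 18.0
ee_pos: [540.7, -307.9, 187.0]
orientation: [2.473, 1.937, 0.0]
ft_force: [0.1, 0.3, -3.2]
width: 9.6
grasp_force: 30.0
```

>>> arm_command(
  series=[
    {"linear": [0,0,0.0005],"turn": 0},
    {"linear": [0,0,0.0005],"turn": 0},
    {"linear": [0,0,0],"turn": 0},
    {"linear": [0,0,0],"turn": 0},
  ],
)

```text
t: 18.4
ee_pos: [540.7, -307.9, 186.0]
orientation: [2.473, 1.937, 0.0]
ft_force: [0.8, -0.9, -2.9]
width: 9.7
grasp_force: 30.0
```

>>> arm_command(
  series=[
    {"linear": [0,0,0.0005],"turn": 0},
    {"linear": [0,0,0.0005],"turn": 0},
    {"linear": [0,0,0],"turn": 0},
    {"linear": [0,0,0],"turn": 0},
  ],
)

```text
t: 18.8
ee_pos: [540.7, -308.0, 185.8]
orientation: [2.473, 1.937, 0.0]
ft_force: [-3.1, 1.9, 5.6]
width: 10.4
grasp_force: 30.0
```

```bash
python3 -c "
from h import *;o=ctrl.get_obs();print(o['ee_pos'],o['ft_force'],o['moment'])"
```

```text
[ 540.73915061 -307.99649336  185.78601587] [-3.05782247  1.89762051  5.62451004] [ 0.26107869  0.59303871 -0.01950627]
```

Contact came at the expected seat height. The moment about the stand's x axis is small, so both hooks share the load. Releasing.

>>> arm_command(
  series=[
    {"linear": [0,0,0],"turn": 0},
    {"linear": [0,0,0],"turn": 0},
    {"linear": [0,0,0],"turn": 0},
    {"linear": [0,0,0],"turn": 0},
    {"linear": [0,0,0],"turn": 0},
  ],
  jaw=0.1,
)

```text
t: 19.3
ee_pos: [540.7, -308.0, 184.9]
orientation: [2.473, 1.937, -0.0]
ft_force: [0.1, 0.1, 0.2]
width: 46.2
grasp_force: 0.0
```

>>> arm_command(
  series=[
    {"linear": [0,0,-0.01],"turn": 0},
    {"linear": [0,0,-0.03],"turn": 0},
    {"linear": [0,0,-0.04],"turn": 0},
    {"linear": [0,0,-0.04],"turn": 0},
    {"linear": [0,0,0],"turn": 0},
    {"linear": [0,0,0],"turn": 0},
  ],
)

```text
t: 19.9
ee_pos: [541.0, -308.2, 306.6]
orientation: [2.471, 1.935, 0.002]
ft_force: [0.3, 1.4, -0.8]
width: 48.3
grasp_force: 0.0
```

```bash
python3 - <<'E'
from h import *
s,d=snap('scene','s4');cv2.imwrite('pics/c8.png',cv2.resize(s[180:345,90:310],(800,600),interpolation=cv2.INTER_CUBIC))
E
```

```text
(no output)
```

View pics/c8.png

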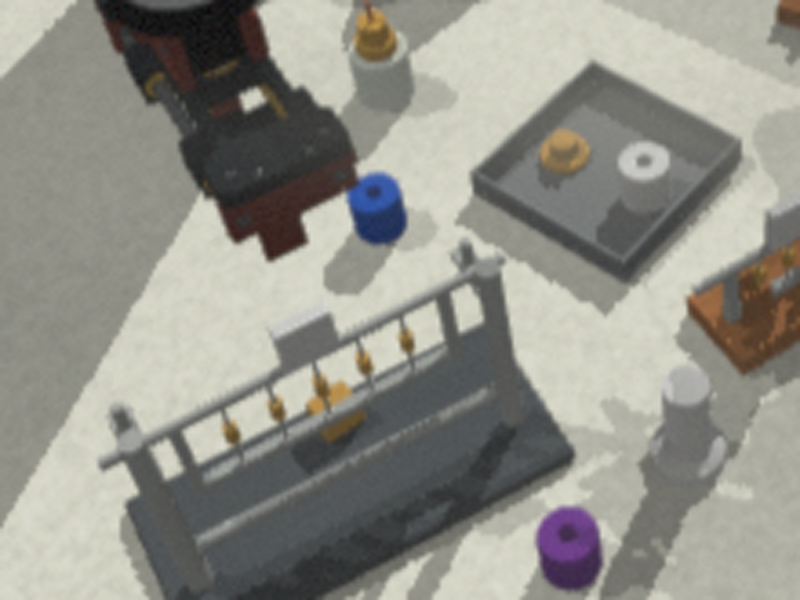

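The frame hangs level with its bar between prong and post at both ends, (120,440) and (475,265). The collar stands upright in the tray at (645,175), the flange is undisturbed and the gripper is clear. Handing in.

```bash
python3 -c "
from workcell import ctrl;print(ctrl.close_job())"
```

```text
the job is handed in; nothing more can be done
None
```

The collar stands upright in the free half of the grey tray, the wide frame hangs level from both hooks, and I handed the job in at about 20 s with the gripper clear; no verdict was shown.

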